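Drain a washed filter bowl and set it upside down on a drying post

TASK

The washed filter bowl with the blue rim stands mouth up in the white tray. Lay it gently on its side in the V cradle and let go of it there to drain, then take it again and set it gently upside down on the empty drying post, fully home with its rim flat on the black seat. Leave the bowl on the other post, the piston and the mallet as they are.

Things in the scene. Friction and masses are not known exactly. Their poses are not given: they have to be found in the camera images.
- bowl: The filter bowl to handle: plain round aluminium cup, outside diameter 60 mm over its whole length, 90 mm long, wall 3 mm (mouth 54 mm inside), bottom 5 mm thick, about 0.2 kg; the last 20 mm at the mouth is painted blue. Origin: centre of its bottom's outside; own +z runs along its axis from bottom to mouth. It starts mouth up, standing in the tray.
- bowl_rim (a point): Centre of the bowl's mouth, in the plane of the rim: 90 mm from the bowl's origin along its +z. Axes as the bowl's.
- bowl_mid (a point): Point on the bowl's axis halfway along it, 45 mm from its bottom. Axes as the bowl's.
- tray: Fixed white plastic tray, 170 x 170 mm outside, 18 mm high, walls and floor 4 mm thick. Origin: centre of its underside, z up.
- cradle: Fixed V cradle: red base 110 x 70 mm, on it a black V trough (faces at 45 degrees) 110 mm long along its own x. The V's bottom is 15 mm and its upper edges 39 mm above the bench, 57 mm wide outside. Origin: centre of its underside, z up. It runs roughly along world y, turned by up to 0.3 rad. The bowl's mouth may point either way along the trough.
- cradle_axis (a point): Point 57 mm above the bench over the cradle's centre: where bowl_mid lies when the bowl rests centred in the trough. Axes as the cradle's: x along the trough, z up.
- free_post: Empty drying post, fixed: steel drip pan 120 x 120 mm, edge 12 mm high; on it a black round seat 70 mm across, top 25 mm above the bench; on that a yellow peg 40 mm across, 62 mm tall above the seat, its top 17 mm tapering to 16 mm across. 7 mm of play all round inside the bowl. Origin: centre of the pan's underside, z up.
- free_post_seat (a point): Centre of the seat's top face on the empty post, 25 mm above the bench: where bowl_rim comes to lie when the bowl is fully home. z up.
- taken_post: The other drying post, same make, with another bowl already upside down on it. Fixed. Origin: centre of the pan's underside, z up. Which of the two posts is the further left varies.
- other_bowl: Bystander: a bowl of the same size with a green rim, upside down on the other post. Its origin is the centre of its bottom, now on top, 115 mm above the bench; its own +z points down.
- piston: Bystander: aluminium piston standing on the bench, 100 mm in diameter, 95 mm tall, 0.95 kg. Origin: centre of its underside.
- mallet: Bystander: wooden mallet lying on the bench, head 50 mm in diameter and 90 mm long along its own y, handle 22 mm thick reaching 220 mm towards its own -x. Origin: on the bench under the head's centre.
Not all that is in view belongs to the job. What is shaped like the free_post but red is not meant.

How it is judged:
By the outcome, as a careful person would: the job done as asked, in the order asked, and still so for the second after the job is handed in, with the robot touching nothing.
It also fails if it takes over 56 s, if anything falls off the work surface, if the arm or the gripper's body presses on something with over 40 N, if the wrist force passes 120 N, or if a joint passes its speed limit or range.

ROBOT

A 7-joint arm with a two-finger parallel gripper is mounted at the origin on the work surface. World frame = base frame: x ahead of the robot, y to its left, z up, the work surface at z = 0. Lengths are in m, angles in rad, forces in N, time in s.
With the tool pointing down it reaches from about 0.35 to 0.9 m from the base axis. Payload 8.1 kg.
Tool frame: the origin (TCP) lies at the very end of the fingers, on their centre line; the grasp point (between the pads) lies 19 mm behind it (grasp_offset is the distance from the TCP to the grasp point, in m); z points along the fingers, y is the line along which they close (so a half turn about z gives the same grasp; the last joint's range is limited). The gripper opens to 92 mm and grips with 3 to 60 N. Pads are 19 mm wide; open, the fingers measure 130 mm over their backs; the gripper's body (75 mm by 190 mm) begins 47 mm behind the grasp point.
Start: joints at [1.194, 0.434, 0.025, 1.573, -0.012, 1.134, -0.075], TCP at [0.169, -0.602, 0.227] pointing down, gripper open.
Joint ranges: [-2.62, 2.62], [-0.44, 2.09], [-1.27, 1.32], [0.08, 2.57], [-1.32, 4.46], [0.12, 2], [-2.74, 2.74]. Speed limits (rad/s): [2.22, 2.22, 3.01, 3.01, 3.14, 3.14, 3.14].

INTERFACE

Orientations are given as a rotation vector (axis times angle).
In Python, from cell import observe, get_image, camera_params, sign_off, silhouettes, grasp_offset gives the robot as it stands. The module is installed in compiled form; this text tells all that it offers.
- The arm moves only by the tool jog_arm, never from a script. Its argument "motion" is a list that holds one entry, the list of rows, each a list of 7 numbers: the shift along the tool's x, y, z in m, then the turn, a rotation vector about the tool's x, y, z in rad, then the closure, from -1 (fully open) to 1 (shut), so that 0 is half open. In form: [[[dx, dy, dz, wx, wy, wz, hand], ...]]. A call has 1 to 10 rows; each row is the pose to reach, as a shift and turn from the pose commanded when the call began, along the tool's axes at that moment; what a row does not reach only later rows make up. A row lasts 1/12 s, in which the tool goes at most 41.7 mm and 7.16 degrees, less where a joint would pass 70% of its speed; a pose out of reach is approached as far as the arm can. A call with a gripper value outside its range is refused whole. The fingers move at their own pace and stop on an object; "force" is the grip in N (left out, the last holds). Time passes only in rows, so rows that repeat a pose let the fingers close. It gives the time, the measured TCP pose, the force, the opening and the grip force at its end, in the units of the state.
- observe(): the state, without advancing time (a new reading comes with each control period).
- get_image(name): name is "side" or "top"; returns the picture (420x560x3 uint8, red, green, blue); there is no depth.
- camera_params(name): a dict with "vertical_fov" (degrees; the focal length in pixels is half the picture's height over the tangent of half this angle, whatever the lens; pixels are square), "cx", "cy" (the principal point, pixels), "dist_coeffs" ([k1, k2, p1, p2, k3] as OpenCV has them; the pictures are not rectified), "T" (4x4, takes a point from camera to world coordinates). Camera axes: x right, y down, z forward; pixel columns grow to the right and rows downward; lengths in m; the calibration is good to about 2 mm. A picture is of the moment at which its call begins. camera_params takes no time and is no camera call.
- sign_off(): hands the job in; it is judged then, once.
Trained networks look in the newest picture that a camera, given by its name, has taken for a name from the list of things; names that differ only in an ending like _2 or _b are one class to them, and where a whole thing is asked for, a point or a joint stands for the part that bears it (a point fixed in the world has none). Each returns a list of dicts, best first, with "p" (0 to 1); they miss things now and then, are a little off and sometimes report something else, mostly with a low value. They report only what shows in the picture. A call takes as long as a camera call. They do not tell look-alikes from the thing itself.
- silhouettes(query, camera): "mask" (420x560 bool, what is visible of it) and "pixel" ([column, row] in pixels, amid what is visible of it).
The state is a dict: "clock": time; "joints": joint angles; "dq": joint speeds; "joint_efforts": joint torques, N m; "position": TCP position; "ee_rot": TCP orientation; "force": force on the tool from outside, world axes, zero at the start; "ft_torque": the same for the moment, N m; "width": opening from 0.0 (shut) to 1.0 (fully open); "gripper_force": force on a finger pad.
Only numpy, scipy, OpenCV 4.12 (cv2) and the standard library are available. Lean on these libraries where they do the work, as an engineer would, in place of code of your own. Each camera call takes 0.05 s, during which the arm holds its last target. There are 200 camera calls.

## Working session

There is one attempt and no reset: what is moved stays moved. The work goes in short steps, Python scripts to look and compute and a tool call to move; the robot and the scene stay as the last step left them, time stands still between calls to the robot, and variables do not carry over. Pictures are saved under pics/ and viewed, at most 10 in all, crops included, and the job is handed in when it is done.

Besides the shell and the picture viewer there is one more tool, called after "Request:" by a JSON object that holds its "op" and its "data". jog_arm: Moves the arm, as the interface text tells. Its arguments: {"type":"object","properties":{"motion":{"type":"array"},"force":{"type":"number"}},"required":["motion"]}

```bash
mkdir -p pics
cat > h.py <<'E'
import numpy as np, cv2
from cell import *
from scipy.spatial.transform import Rotation as R
def KD(n):
    c=camera_params(n); f=210/np.tan(np.radians(c["vertical_fov"])/2)
    return np.array([[f,0,c["cx"]],[0,f,c["cy"]],[0,0,1]]),np.array(c["dist_coeffs"],float),np.array(c["T"])
def ray(n,px):
    K,D,T=KD(n); u=cv2.undistortPoints(np.array(px,float).reshape(-1,1,2),K,D).reshape(-1,2)
    d=np.c_[u,np.ones(len(u))]@T[:3,:3].T; return T[:3,3],d
def onz(n,px,z):
    o,d=ray(n,px); return o+d*((z-o[2])/d[:,2])[:,None]
def proj(n,P):
    K,D,T=KD(n); M=np.linalg.inv(T); 
    return cv2.projectPoints(np.array(P,float).reshape(-1,1,3),cv2.Rodrigues(M[:3,:3])[0],M[:3,3],K,D)[0].reshape(-1,2)
def save(n,f,crop=None,s=1):
    im=get_image(n)
    if crop: a,b,c,d=crop; im=im[b:d,a:c]
    cv2.imwrite("pics/"+f,cv2.resize(im[:,:,::-1],None,fx=s,fy=s)); return im
E
python3 - <<'E'
from h import *
a=get_image("top");b=get_image("side")
cv2.imwrite("pics/a.png",a[:,:,::-1]);cv2.imwrite("pics/b.png",b[:,:,::-1])
np.set_printoptions(precision=3,suppress=True)
for n in("top","side"): print(n,KD(n)[2],camera_params(n)["dist_coeffs"])
for q in["bowl","tray","cradle","free_post","other_bowl","piston","mallet"]:
  for n in("top","side"):
    print(q,n,[(np.round(s["pixel"]).tolist(),round(s["p"],2),int(s["mask"].sum())) for s in silhouettes(q,n)])
s=observe();print(s["clock"],s["position"],s["ee_rot"],s["width"],s["joints"],grasp_offset)
E
```

```text
top [[-0.019 -0.998  0.056  0.539]
 [-0.999  0.021  0.031 -0.089]
 [-0.032 -0.055 -0.998  1.023]
 [ 0.     0.     0.     1.   ]] [-0.078  0.     0.     0.     0.   ]
side [[-0.843 -0.424  0.332  0.136]
 [-0.538  0.651 -0.535  0.655]
 [ 0.01  -0.63  -0.777  1.176]
 [ 0.     0.     0.     1.   ]] [-0.065  0.     0.     0.     0.   ]
bowl top [([117.0, 265.0], 0.98, 689)]
bowl side [([225.0, 380.0], 0.93, 845)]
tray top [([144.0, 255.0], 0.79, 3261)]
tray side []
cradle top [([209.0, 232.0], 0.72, 1094)]
cradle side [([250.0, 291.0], 0.61, 1162)]
free_post top [([307.0, 203.0], 0.95, 2054), ([448.0, 214.0], 0.76, 2082)]
free_post side [([351.0, 148.0], 0.82, 1075), ([280.0, 213.0], 0.67, 1471)]
other_bowl top [([386.0, 248.0], 0.91, 655)]
other_bowl side [([350.0, 181.0], 0.57, 631)]
piston top [([209.0, 144.0], 0.88, 1501)]
piston side [([182.0, 244.0], 0.55, 1576)]
mallet top [([357.0, 148.0], 0.77, 1279)]
mallet side [([271.0, 169.0], 0.9, 812)]
0.8 [ 0.169 -0.602  0.227] [3.112 0.429 0.   ] 1.0015755923581091 [ 1.194  0.434  0.025  1.573 -0.012  1.134 -0.075] 0.0188
```

View pics/a.png

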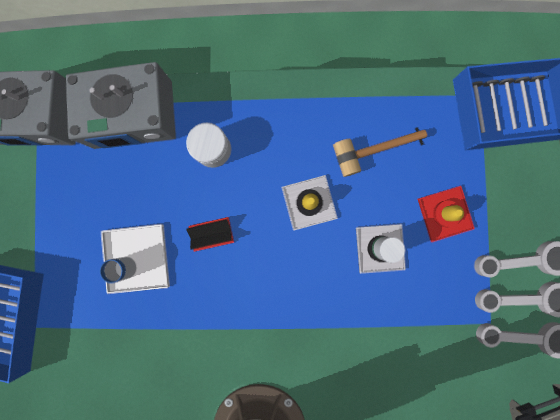

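View pics/b.png

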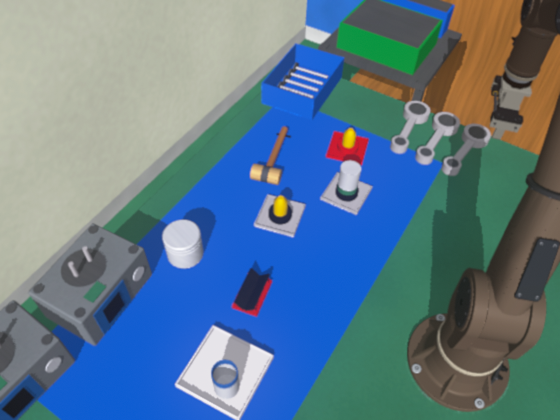

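The blue-rim bowl stands in the tray at top (113,270). The green-rim bowl at (386,248) is its look-alike. The empty post on the steel pan is at (307,203), and the red look-alike at (452,213) is not meant. The cradle is at (210,233). Next I fit the poses.

```bash
cat >> h.py <<'E'
from scipy.optimize import minimize
def circ(r,z,n=48):
    t=np.linspace(0,2*np.pi,n,endpoint=False); return np.c_[r*np.cos(t),r*np.sin(t),np.full(n,z)]
def box(a,b,z0,z1): return np.array([[x,y,z] for x in(-a/2,a/2) for y in(-b/2,b/2) for z in(z0,z1)])
SH={"bowl":[np.r_[circ(.03,.004),circ(.03,.094)]],
 "cradle":[box(.11,.07,0,.008),box(.11,.057,.015,.039)],
 "free_post":[box(.12,.12,0,.012),np.r_[circ(.035,.02),circ(.035,.025)],np.r_[circ(.02,.025),circ(.02,.07),circ(.008,.087)]],
 "other_bowl":[np.r_[circ(.03,.025),circ(.03,.115)]]}
def rend(n,q,p):
    m=np.zeros((420,560),np.uint8); c,s=np.cos(p[2]),np.sin(p[2])
    for S in SH[q]:
        P=S@np.array([[c,s,0],[-s,c,0],[0,0,1]])+[p[0],p[1],0]
        h=cv2.convexHull(proj(n,P).astype(np.float32)).reshape(-1,2)
        cv2.fillConvexPoly(m,np.round(h*16).astype(np.int32),1,cv2.LINE_AA,4)
    return m>0
def fit(q,masks,p0):
    def f(p): return sum(1-(lambda r:(r&m).sum()/max(1,(r|m).sum()))(rend(n,q,p)) for n,m in masks)
    best=min((minimize(f,[p0[0],p0[1],y],method="Nelder-Mead",options=dict(initial_simplex=np.array([p0[0],p0[1],y])+np.array([[0,0,0],[.012,0,0],[0,.012,0],[0,0,.2]]))) for y in p0[2]),key=lambda r:r.fun)
    return best.x,best.fun
E
cat > m.py <<'E'
from h import *
np.set_printoptions(precision=4,suppress=True)
it=get_image("top"); get_image("side")
for q,z,y0 in(("bowl",.05,[0]),("cradle",.03,[1.3,1.57,1.85]),("free_post",.02,[-.3,0,.3]),("other_bowl",.07,[0])):
    M=[]
    for n in("top","side"):
        S=silhouettes(q,n)
        if q=="free_post": S=[s for s in S if abs(s["pixel"][0]-(307 if n=="top" else 280))<15]
        if S: M.append((n,S[0]["mask"])); px=S[0]["pixel"]; 
        if n=="top": p0=onz(n,[S[0]["pixel"]],z)[0]
    for mm in (M,M[:1],M[1:]): print(q,[a for a,_ in mm],*fit(q,mm,[p0[0],p0[1],y0]))
    p=fit(q,M,[p0[0],p0[1],y0])[0]
    for n,m in M:
        if n=="top":
            c,_=cv2.findContours(rend(n,q,p).astype(np.uint8),0,1); cv2.drawContours(it,c,-1,(255,0,255),1)
cv2.imwrite("pics/c.png",cv2.resize(it[180:300,95:345,::-1],None,fx=3.2,fy=3.2,interpolation=0))
E
python3 m.py
```

```text
bowl ['top', 'side'] [0.4388 0.3553 0.0362] 0.16453899567489838
bowl ['top'] [0.4387 0.3523 0.134 ] 0.10451612903225804
bowl ['side'] [0.4392 0.3557 0.3442] 0.043248945147679296
cradle ['top', 'side'] [0.5241 0.119  1.7697] 0.22464509603283822
cradle ['top'] [0.5231 0.118  1.7757] 0.05990016638935103
cradle ['side'] [0.5288 0.1191 1.8179] 0.12398703403565636Traceback (most recent call last):
  File "m.py", line 12, in <module>
    p=fit(q,M,[p0[0],p0[1],y0])[0]
      ~~~^^^^^^^^^^^^^^^^^^^^^^
  File "h.py", line 36, in fit
    best=min((minimize(f,[p0[0],p0[1],y],method="Nelder-Mead",options=dict(initial_simplex=np.array([p0[0],p0[1],y])+np.array([[0,0,0],[.012,0,0],[0,.012,0],[0,0,.2]]))) for y in p0[2]),key=lambda r:r.fun)
  File "h.py", line 36, in <genexpr>
    best=min((minimize(f,[p0[0],p0[1],y],method="Nelder-Mead",options=dict(initial_simplex=np.array([p0[0],p0[1],y])+np.array([[0,0,0],[.012,0,0],[0,.012,0],[0,0,.2]]))) for y in p0[2]),key=lambda r:r.fun)
              ~~~~~~~~^^^^^^^^^^^^^^^^^^^^^^^^^^^^^^^^^^^^^^^^^^^^^^^^^^^^^^^^^^^^^^^^^^^^^^^^^^^^^^^^^^^^^^^^^^^^^^^^^^^^
[... 349 characters left out ...]
r n,m in masks)
                     ~~~^^^^^^^^^^^^^^^^^^^^^^^^^^^^^^^^^^^^^^^^^^^^^^^^^^^^^^^^^^^^^^^^^^^^^^^^^^^
  File "h.py", line 35, in <genexpr>
    def f(p): return sum(1-(lambda r:(r&m).sum()/max(1,(r|m).sum()))(rend(n,q,p)) for n,m in masks)
                                                                     ~~~~^^^^^^^
  File "h.py", line 31, in rend
    h=cv2.convexHull(proj(n,P).astype(np.float32)).reshape(-1,2)
                     ~~~~^^^^^
  File "h.py", line 13, in proj
    K,D,T=KD(n); M=np.linalg.inv(T);
          ~~^^^
  File "h.py", line 5, in KD
    c=camera_params(n); f=210/np.tan(np.radians(c["vertical_fov"])/2)
ValueError: time passes only in moves, steps and waits
```

```bash
sed -i 's/^def KD/import functools\n@functools.lru_cache(None)\ndef KD/' h.py; python3 m.py
```

```text
bowl ['top', 'side'] [0.4382 0.3562 0.209 ] 0.14424416579588994
bowl ['top'] [0.4358 0.3537 0.2418] 0.0756410256410256
bowl ['side'] [0.4393 0.3556 0.204 ] 0.03688092729188619
cradle ['top', 'side'] [0.5235 0.1177 1.7673] 0.22429278117083162
cradle ['top'] [0.523  0.1159 1.7843] 0.04101722723543888
cradle ['side'] [0.5283 0.1189 1.8235] 0.14829821717990277
free_post ['top', 'side'] [ 0.6055 -0.145   0.2296] 0.12550935932263885
free_post ['top'] [ 0.604  -0.145   0.2239] 0.07992477668077103
free_post ['side'] [ 0.6069 -0.145   0.2325] 0.02208835341365467
other_bowl ['top', 'side'] [ 0.4813 -0.3302 -0.0892] 0.1988459121293492
other_bowl ['top'] [ 0.4781 -0.3331  0.1489] 0.040166204986149534
other_bowl ['side'] [ 0.4829 -0.33    0.0765] 0.03513909224011713
```

View pics/c.png

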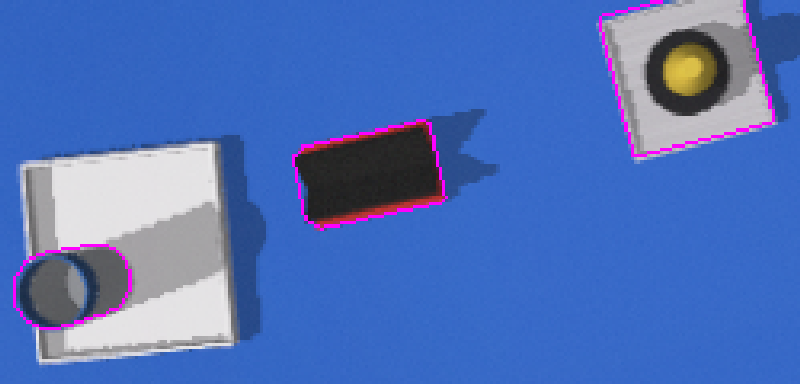

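The crop shows the blue-rim bowl at top (113,270) outlined correctly, and the cradle and steel-pan post outlines match too. Plan: grip with the tool tilted 45° along the trough direction, so a 90° roll takes the bowl from the tray to the cradle. A regrasp from the bottom side then takes it from the cradle to the post.

```bash
cat >> h.py <<'E'
YAW=1.78
def pose(g,phi,d=.016,back=0,yaw=YAW):
    t=np.array([np.cos(yaw),np.sin(yaw),0]); c=np.array([t[1],-t[0],0]); p=np.radians(phi)
    a=np.sin(p)*t-np.cos(p)*np.array([0,0,1]); return np.array(g)+(d-back)*a,np.c_[np.cross(c,a),c,a]
def deltas(*Ps):
    s=observe(); p=np.array(s["position"]); r=R.from_rotvec(s["ee_rot"]).as_matrix()
    print("t",s["clock"],"p",np.round(p,4),"w",round(s["width"],3),"gf",round(s["gripper_force"],1),"F",np.round(s["force"],1),"j",np.round(s["joints"],2))
    for q,Q in Ps:
        d=r.T@(q-p); w=R.from_matrix(r.T@Q).as_rotvec(); print(np.round(np.r_[d,w],4).tolist(),"rows %.1f"%max(np.linalg.norm(d)/.0417,np.linalg.norm(w)/.125)); p,r=q,Q
E
python3 - <<'E'
from h import *
deltas(pose([.48,-.15,.32],0,0), pose([.4375,.355,.069],45,back=.12),pose([.4375,.355,.069],45))
E
```

```text
t 1.6 p [ 0.169  -0.6017  0.2267] w 1.002 gf 0.0 F [0.4 0.4 0.1] j [ 1.19  0.43  0.02  1.57 -0.01  1.13 -0.08]
[0.4216, -0.3508, -0.0933, -0.0, 0.0, -1.5063] rows 13.3
[0.4293, 0.0633, 0.1775, -0.0, 0.7854, 0.0] rows 11.2
[-0.0, 0.0, 0.12, 0.0, 0.0, 0.0] rows 2.9
```

Request:
{"op": "jog_arm", "data": {"motion": [[[0.42,-0.35,-0.093,0,0,-1.506,-1],[0.42,-0.35,-0.093,0,0,-1.506,-1],[0.42,-0.35,-0.093,0,0,-1.506,-1],[0.42,-0.35,-0.093,0,0,-1.506,-1],[0.42,-0.35,-0.093,0,0,-1.506,-1],[0.42,-0.35,-0.093,0,0,-1.506,-1],[0.42,-0.35,-0.093,0,0,-1.506,-1],[0.42,-0.35,-0.093,0,0,-1.506,-1],[0.42,-0.35,-0.093,0,0,-1.506,-1],[0.42,-0.35,-0.093,0,0,-1.506,-1]]]}}

```text
clock: 2.43
position: [0.4024, -0.2615, 0.2973]
ee_rot: [2.266, 2.175, -0.0]
force: [0.4, -0.5, -0.8]
width: 0.998
gripper_force: 0.0
```

Run:
```python
from h import *
deltas(pose([.48,.15,.30],20,0), pose([.4375,.355,.069],45,back=.12),pose([.4375,.355,.069],45))
```

```text
t 2.4333 p [ 0.4024 -0.2615  0.2973] w 0.998 gf 0.0 F [ 0.4 -0.5 -0.8] j [ 0.81  0.17 -0.4   1.78  0.07  1.21  0.35]
[0.4143, 0.0606, -0.0029, 0.0442, 0.3481, -0.2477] rows 10.0
[0.0738, 0.001, 0.1944, -0.0, 0.4363, -0.0] rows 5.0
[-0.0, 0.0, 0.12, 0.0, 0.0, 0.0] rows 2.9
```

Request:
{"op": "jog_arm", "data": {"motion": [[[0.414,0.06,-0.003,0.044,0.348,-0.248,-1],[0.414,0.06,-0.003,0.044,0.348,-0.248,-1],[0.414,0.06,-0.003,0.044,0.348,-0.248,-1],[0.414,0.06,-0.003,0.044,0.348,-0.248,-1],[0.414,0.06,-0.003,0.044,0.348,-0.248,-1],[0.414,0.06,-0.003,0.044,0.348,-0.248,-1],[0.414,0.06,-0.003,0.044,0.348,-0.248,-1],[0.414,0.06,-0.003,0.044,0.348,-0.248,-1],[0.414,0.06,-0.003,0.044,0.348,-0.248,-1],[0.414,0.06,-0.003,0.044,0.348,-0.248,-1]]]}}

```text
clock: 3.27
position: [0.4809, 0.1477, 0.2999]
ee_rot: [-1.803, -2.212, -0.319]
force: [0.7, 0.2, -0.5]
width: 0.999
gripper_force: 0.0
```

Run:
```python
from h import *
deltas(pose([.4375,.355,.069],45,back=.12),pose([.4375,.355,.069],45))
```

```text
t 3.2667 p [0.4809 0.1477 0.2999] w 0.999 gf 0.0 F [ 0.7  0.2 -0.5] j [ 0.38  0.27 -0.66  1.74 -0.2   1.17  0.02]
[0.076, -0.0003, 0.1952, 0.0038, 0.4359, -0.0051] rows 5.0
[-0.0, 0.0, 0.12, 0.0, 0.0, 0.0] rows 2.9
```

Request:
{"op": "jog_arm", "data": {"motion": [[[0.076,0,0.195,0.004,0.436,-0.005,-1],[0.076,0,0.195,0.004,0.436,-0.005,-1],[0.076,0,0.195,0.004,0.436,-0.005,-1],[0.076,0,0.195,0.004,0.436,-0.005,-1],[0.076,0,0.195,0.004,0.436,-0.005,-1],[0.076,0,0.195,0.004,0.436,-0.005,-1],[0.076,0,0.195,0.004,0.436,-0.005,-1]]]}}

```text
clock: 3.85
position: [0.4509, 0.2822, 0.1412]
ee_rot: [-1.542, -1.906, -0.635]
force: [-0.2, 0.6, 0.9]
width: 1.0
gripper_force: 0.0
```

Run:
```python
from h import *
deltas(pose([.4375,.355,.069],45,back=.12),pose([.4375,.355,.069],45))
it=get_image("top");s=get_image("side")
cv2.imwrite("pics/d.png",np.hstack([cv2.resize(x,None,fx=2,fy=2)[:,:,::-1] for x in (it[170:370,30:230],s[220:420,130:330])]))
```

```text
t 3.85 p [0.4509 0.2822 0.1412] w 1.0 gf 0.0 F [-0.2  0.6  0.9] j [ 0.42  0.65 -0.81  2.   -0.54  0.69  0.38]
[0.0013, 0.002, -0.0006, -0.0057, -0.0024, -0.0011] rows 0.1
[-0.0, 0.0, 0.12, 0.0, 0.0, 0.0] rows 2.9
```

View pics/d.png

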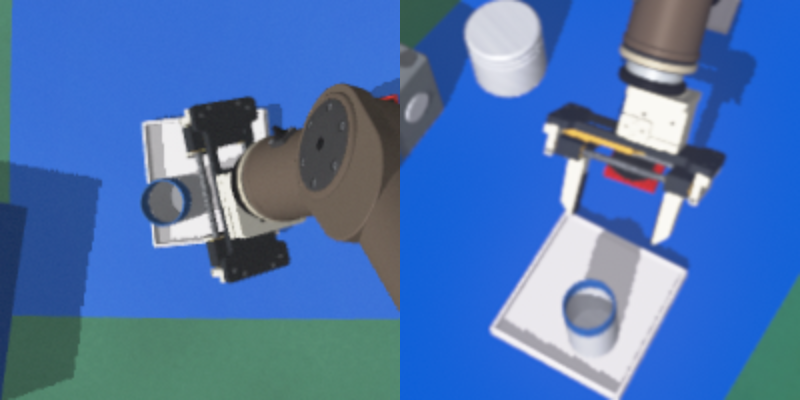

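The gripper is open and lined up with the blue-rim bowl: bowl at (165,202) in the left half and (590,300) in the right half. I go in and grip.

Request:
{"op": "jog_arm", "data": {"motion": [[[0.001,0.001,0.03,-0.006,-0.002,0,-1],[0.001,0.002,0.06,-0.006,-0.002,0,-1],[0.001,0.002,0.09,-0.006,-0.002,0,-1],[0.001,0.002,0.11,-0.006,-0.002,0,-1],[0.001,0.002,0.12,-0.006,-0.002,0,-1],[0.001,0.002,0.12,-0.006,-0.002,0,-1]]]}}

```text
clock: 4.45
position: [0.4371, 0.366, 0.0585]
ee_rot: [-1.549, -1.91, -0.645]
force: [-0.8, 0.4, -0.2]
width: 1.002
gripper_force: 0.0
```

Request:
{"op": "jog_arm", "data": {"motion": [[[0,0,0,0,0,0,0],[0,0,0,0,0,0,0.4],[0,0,0,0,0,0,0.5],[0,0,0,0,0,0,0.6],[0,0,0,0,0,0,0.6],[0,0,0,0,0,0,0.6],[0,0,0,0,0,0,0.6]]], "force": 20}}

```text
clock: 5.03
position: [0.4372, 0.3651, 0.0588]
ee_rot: [-1.55, -1.909, -0.645]
force: [-0.5, -3.9, 6.9]
width: 0.658
gripper_force: 20.0
```

Run:
```python
from h import *
deltas(pose([.4375,.355,.069],45),pose([.4375,.355,.169],45),)
```

```text
t 5.0333 p [0.4372 0.3651 0.0588] w 0.658 gf 20.0 F [-0.5 -3.9  6.9] j [ 0.26  0.82 -0.82  2.05 -0.58  0.39  0.4 ]
[0.0002, -0.0018, 0.0017, 0.0055, 0.0014, -0.0001] rows 0.1
[0.0707, 0.0, -0.0707, 0.0, 0.0, 0.0] rows 2.4
```

Request:
{"op": "jog_arm", "data": {"motion": [[[0.014,0,-0.014,0,0,0,0.6],[0.035,0,-0.035,0,0,0,0.6],[0.06,0,-0.06,0,0,0,0.6],[0.085,0,-0.085,0,0,0,0.6],[0.1,0,-0.1,0,0,0,0.6],[0.1,0,-0.1,0,0,0,0.6]]], "force": 25}}

```text
clock: 5.53
position: [0.4377, 0.3667, 0.2041]
ee_rot: [-1.548, -1.913, -0.651]
force: [1.2, 0.9, -2.2]
width: 0.658
gripper_force: 25.0
```

Run:
```python
from h import *
G=[.525-.02*.208,.1175+.02*.978,.057]
deltas(pose([.49,.25,.22],0),pose([G[0],G[1],.157],-45),pose(G,-45))
s=get_image("side");it=get_image("top")
cv2.imwrite("pics/e.png",np.hstack([cv2.resize(x,None,fx=2,fy=2)[:,:,::-1] for x in (it[170:370,30:230],s[220:420,130:330])]))
```

```text
t 5.5333 p [0.4377 0.3667 0.2041] w 0.658 gf 25.0 F [ 1.2  0.9 -2.2] j [ 0.29  0.54 -0.84  1.97 -0.61  0.68  0.24]
[-0.0887, 0.0273, -0.0879, 0.0107, -0.7836, 0.001] rows 6.3
[-0.1282, 0.0067, 0.0583, 0.0, -0.7854, 0.0] rows 6.3
[0.0707, 0.0, 0.0707, 0.0, 0.0, 0.0] rows 2.4
```

View pics/e.png

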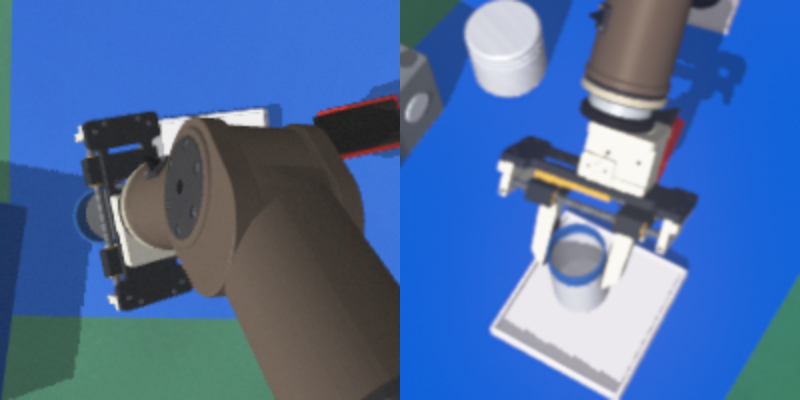

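The bowl is held upright, its rim at (578,255) in the right half. Now I roll it towards the cradle.

Request:
{"op": "jog_arm", "data": {"motion": [[[-0.015,0.004,-0.015,0.001,-0.11,0,0.6],[-0.03,0.009,-0.029,0.003,-0.22,0,0.6],[-0.044,0.014,-0.044,0.005,-0.33,0,0.6],[-0.059,0.018,-0.059,0.007,-0.44,0,0.6],[-0.074,0.023,-0.073,0.009,-0.56,0,0.6],[-0.082,0.025,-0.081,0.01,-0.67,0,0.6],[-0.089,0.027,-0.088,0.011,-0.784,0,0.6],[-0.089,0.027,-0.088,0.011,-0.784,0,0.6]]]}}

```text
clock: 6.3
position: [0.4866, 0.2519, 0.1979]
ee_rot: [-1.966, -2.448, 0.014]
force: [-0.6, 2.7, -1.1]
width: 0.656
gripper_force: 25.0
```

Run:
```python
from h import *
G=[.525-.02*.208,.1175+.02*.978,.057]
deltas(pose([G[0],G[1],.157],-45),pose(G,-45))
```

```text
t 6.3 p [0.4866 0.2519 0.1979] w 0.656 gf 25.0 F [-0.6  2.7 -1.1] j [-0.29  0.37 -0.38  1.77  0.16  1.04 -0.51]
[-0.1306, 0.0089, 0.0527, -0.0044, -0.7808, 0.0111] rows 6.2
[0.0707, 0.0, 0.0707, 0.0, 0.0, 0.0] rows 2.4
```

Request:
{"op": "jog_arm", "data": {"motion": [[[-0.022,0.001,0.003,0,-0.115,0.001,0.6],[-0.043,0.003,0.008,-0.001,-0.23,0.003,0.6],[-0.065,0.004,0.015,-0.002,-0.345,0.005,0.6],[-0.087,0.006,0.025,-0.003,-0.46,0.006,0.6],[-0.108,0.007,0.037,-0.004,-0.575,0.008,0.6],[-0.12,0.008,0.045,-0.004,-0.69,0.01,0.6],[-0.131,0.009,0.053,-0.004,-0.781,0.011,0.6],[-0.131,0.009,0.053,-0.004,-0.781,0.011,0.6],[-0.131,0.009,0.053,-0.004,-0.781,0.011,0.6]]]}}

```text
clock: 7.05
position: [0.5223, 0.1216, 0.1432]
ee_rot: [1.557, 1.912, -0.646]
force: [0.7, 0.7, -1.7]
width: 0.655
gripper_force: 25.0
```

Run:
```python
from h import *
G=[.525-.02*.208,.1175+.02*.978,.057]
deltas(pose([G[0],G[1],.157],-45),pose(G,-45))
s=get_image("side");it=get_image("top")
for n,x in(("top",it),("side",s)):   # expected bowl outline, axis along trough at z .157, shifted per actual tcp
    t=np.array([np.cos(YAW),np.sin(YAW),0]);p=np.array(observe()["position"]);a=R.from_rotvec(observe()["ee_rot"]).as_matrix()[:,2]
    g=p-.016*a; c=np.array([t[1],-t[0],0])
    P=np.vstack([g+t*u+.03*(np.cos(k)*c+np.sin(k)*np.array([0,0,1])) for u in(-.065,.025) for k in np.linspace(0,6.28,40)])
    h=cv2.convexHull(proj(n,P).astype(np.float32)); cv2.polylines(x,[h.astype(np.int32)],True,(255,0,255))
cv2.imwrite("pics/f.png",np.hstack([cv2.resize(x,None,fx=2,fy=2)[:,:,::-1] for x in (it[150:350,100:300],s[170:370,150:350])]))
```

```text
t 7.05 p [0.5223 0.1216 0.1432] w 0.655 gf 25.0 F [ 0.7  0.7 -1.7] j [-0.66  0.62 -0.15  1.8   0.72  1.34 -1.  ]
[0.0012, 0.0017, -0.0047, -0.0103, -0.0066, -0.0007] rows 0.1
[0.0707, 0.0, 0.0707, 0.0, 0.0, 0.0] rows 2.4
```

View pics/f.png

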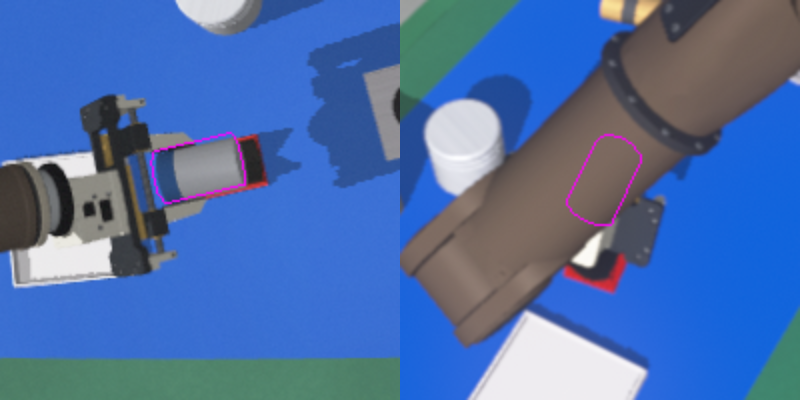

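The held bowl matches its expected outline in the top view (150-245, 135-200 in the left half), horizontal with the mouth to the left over the trough. Lowering.

Request:
{"op": "jog_arm", "data": {"motion": [[[0.012,0.001,0.008,-0.01,-0.007,0,0.6],[0.027,0.002,0.022,-0.01,-0.007,0,0.6],[0.042,0.002,0.036,-0.01,-0.007,0,0.6],[0.055,0.002,0.05,-0.01,-0.007,0,0.6],[0.063,0.002,0.058,-0.01,-0.007,0,0.6],[0.066,0.002,0.061,-0.01,-0.007,0,0.6],[0.066,0.002,0.061,-0.01,-0.007,0,0.6]]]}}

```text
clock: 7.73
position: [0.5255, 0.1258, 0.0566]
ee_rot: [1.548, 1.901, -0.634]
force: [-0.0, -0.0, -1.0]
width: 0.655
gripper_force: 25.0
```

Run:
```python
from h import *
G=[.525-.02*.208,.1175+.02*.978,.057]
deltas(pose(G,-45))
```

```text
t 7.7333 p [0.5255 0.1258 0.0566] w 0.655 gf 25.0 F [-0. -0. -1.] j [-0.68  0.75 -0.14  1.83  0.78  1.22 -1.13]
[0.0082, -0.0023, 0.0073, 0.004, 0.0017, -0.0072] rows 0.3
```

Request:
{"op": "jog_arm", "data": {"motion": [[[0.002,-0.001,0.0015,0.002,0.001,-0.003,0.6],[0.004,-0.002,0.003,0.004,0.002,-0.007,0.6],[0.005,-0.002,0.004,0.004,0.002,-0.007,0.6],[0.006,-0.002,0.005,0.004,0.002,-0.007,0.6],[0.006,-0.002,0.005,0.004,0.002,-0.007,0.6],[0.006,-0.002,0.005,0.004,0.002,-0.007,0.6]]]}}

```text
clock: 8.23
position: [0.5231, 0.1265, 0.0494]
ee_rot: [1.544, 1.907, -0.64]
force: [-3.6, 2.2, 5.2]
width: 0.658
gripper_force: 25.0
```

Run:
```python
from h import *
G=[.525-.02*.208,.1175+.02*.978,.057]
deltas(pose(G,-45))
```

```text
t 8.2333 p [0.5231 0.1265 0.0494] w 0.658 gf 25.0 F [-3.6  2.2  5.2] j [-0.68  0.76 -0.14  1.84  0.78  1.21 -1.13]
[0.0023, -0.0001, 0.003, 0.0011, 0.0016, 0.0002] rows 0.1
```

Request:
{"op": "jog_arm", "data": {"motion": [[[0,-0.0015,0,0,0,0,0.6],[0,-0.003,0,0,0,0,0.6],[0.0007,-0.003,0.0007,0,0,0,0.6],[0.0014,-0.003,0.0014,0,0,0,0.6],[0.0014,-0.003,0.0014,0,0,0,0.6]]]}}

```text
clock: 8.65
position: [0.5221, 0.1264, 0.0483]
ee_rot: [1.543, 1.906, -0.636]
force: [1.9, 2.7, 12.5]
width: 0.654
gripper_force: 25.0
```

Run:
```python
from h import *
G=[.525-.02*.208,.1175+.02*.978,.057]
deltas(pose(G,-45)); print(observe()["ft_torque"])
```

```text
t 8.65 p [0.5221 0.1264 0.0483] w 0.654 gf 25.0 F [ 1.9  2.7 12.5] j [-0.68  0.76 -0.14  1.84  0.79  1.21 -1.14]
[0.0014, 0.001, 0.0023, 0.0043, 0.0019, -0.0011] rows 0.1
[-0.69639985 -0.58603258  0.51424445]
```

Request:
{"op": "jog_arm", "data": {"motion": [[[-0.0005,0,-0.0005,0,0,0,0.6],[-0.0005,0,-0.0005,0,0,0,0.3],[-0.0005,0,-0.0005,0,0,0,0.1],[-0.0005,0,-0.0005,0,0,0,-0.3],[-0.0005,0,-0.0005,0,0,0,-0.7],[-0.0005,0,-0.0005,0,0,0,-1],[-0.0005,0,-0.0005,0,0,0,-1],[-0.0005,0,-0.0005,0,0,0,-1]]], "force": 10}}

```text
clock: 9.32
position: [0.5199, 0.1258, 0.0471]
ee_rot: [1.544, 1.909, -0.641]
force: [0.3, 0.6, -0.3]
width: 0.9
gripper_force: 0.0
```

Request:
{"op": "jog_arm", "data": {"motion": [[[0,0,-0.015,0,0,0,-1],[0,0,-0.04,0,0,0,-1],[0,0,-0.08,0,0,0,-1],[0,0,-0.12,0,0,0,-1],[0,0,-0.15,0,0,0,-1],[0,0,-0.15,0,0,0,-1]]]}}

```text
clock: 9.82
position: [0.4977, 0.2365, 0.1563]
ee_rot: [1.543, 1.915, -0.629]
force: [0.0, 1.0, 1.0]
width: 0.998
gripper_force: 0.0
```

Run:
```python
from h import *
t=np.array([np.cos(YAW),np.sin(YAW),0]); c=np.array([t[1],-t[0],0])
s=get_image("side");it=get_image("top")
for n,x in(("top",it),("side",s)):
    g=np.array([.522,.1175,.057])
    P=np.vstack([g+t*u+.03*(np.cos(k)*c+np.sin(k)*np.array([0,0,1])) for u in(-.045,.045) for k in np.linspace(0,6.28,40)])
    h=cv2.convexHull(proj(n,P).astype(np.float32)); cv2.polylines(x,[h.astype(np.int32)],True,(255,0,255))
cv2.imwrite("pics/g.png",np.hstack([cv2.resize(x,None,fx=2,fy=2)[:,:,::-1] for x in (it[150:350,100:300],s[170:370,150:350])]))
G=[.522+.015*.208,.1175-.015*.978,.057]
deltas(pose([.535,.06,.28],0),pose(G,45,back=.14),pose(G,45))
```

```text
t 9.9167 p [0.498  0.2308 0.1536] w 1.001 gf 0.0 F [ 0.  -1.1 -0.9] j [-0.79  0.68 -0.18  1.65  0.66  1.48 -1.05]
[-0.2017, 0.0004, 0.0454, 0.0023, 0.785, 0.002] rows 6.3
[-0.0437, -0.0008, 0.1193, -0.0, 0.7854, 0.0] rows 6.3
[0.0, 0.0, 0.14, 0.0, 0.0, 0.0] rows 3.4
```

View pics/g.png

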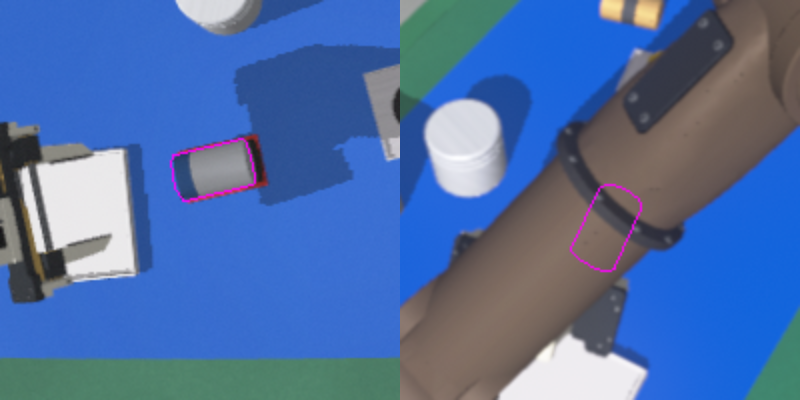

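The bowl lies released in the trough with its mouth to the left (172-255, 137-200 in the left half), on the expected outline. Now I go round to its bottom end.

Request:
{"op": "jog_arm", "data": {"motion": [[[-0.02,0,-0.02,0,0.05,0,-1],[-0.05,0,-0.03,0,0.16,0,-1],[-0.08,0,-0.02,0,0.28,0,-1],[-0.11,0,0,0,0.4,0,-1],[-0.14,0,0.015,0.002,0.52,0.002,-1],[-0.17,0,0.03,0.002,0.64,0.002,-1],[-0.2,0,0.045,0.002,0.76,0.002,-1],[-0.202,0,0.045,0.002,0.785,0.002,-1],[-0.202,0,0.045,0.002,0.785,0.002,-1]]]}}

```text
clock: 10.67
position: [0.5355, 0.0494, 0.2644]
ee_rot: [1.997, 2.424, -0.002]
force: [0.3, -0.0, 0.1]
width: 1.002
gripper_force: 0.0
```

Run:
```python
from h import *
G=[.522+.018*.208,.1175-.018*.978,.057]
deltas(pose(G,45,back=.14),pose(G,45))
```

```text
t 10.6667 p [0.5355 0.0494 0.2644] w 1.002 gf 0.0 F [ 0.3 -0.   0.1] j [-0.    0.28 -0.24  1.71  0.07  1.16 -0.07]
[-0.0361, 0.0017, 0.1198, 0.0061, 0.7868, -0.0162] rows 6.3
[0.0, 0.0, 0.14, 0.0, 0.0, 0.0] rows 3.4
```

Request:
{"op": "jog_arm", "data": {"motion": [[[-0.015,0,0.02,0.001,0.12,-0.002,-1],[-0.03,0.001,0.04,0.002,0.24,-0.005,-1],[-0.036,0.001,0.06,0.003,0.36,-0.008,-1],[-0.036,0.002,0.08,0.004,0.48,-0.01,-1],[-0.036,0.002,0.1,0.005,0.6,-0.013,-1],[-0.036,0.002,0.12,0.006,0.72,-0.016,-1],[-0.036,0.002,0.12,0.006,0.787,-0.016,-1],[-0.036,0.002,0.12,0.006,0.787,-0.016,-1]]]}}

```text
clock: 11.33
position: [0.5413, 0.0203, 0.139]
ee_rot: [-1.535, -1.902, -0.629]
force: [-0.7, -0.2, -0.3]
width: 1.002
gripper_force: 0.0
```

Run:
```python
from h import *
G=[.522+.018*.208,.1175-.018*.978,.057]
deltas(pose(G,45,back=.14),pose(G,45))
```

```text
t 11.3333 p [0.5413 0.0203 0.139 ] w 1.002 gf 0.0 F [-0.7 -0.2 -0.3] j [ 0.53  0.71 -0.37  1.68 -0.5   1.21  0.7 ]
[-0.0006, 0.0012, -0.0087, -0.0135, -0.0063, -0.0018] rows 0.2
[0.0, 0.0, 0.14, 0.0, 0.0, 0.0] rows 3.4
```

Request:
{"op": "jog_arm", "data": {"motion": [[[0,0.001,0.02,-0.01,-0.006,-0.002,-1],[0,0.001,0.05,-0.013,-0.006,-0.002,-1],[0,0.001,0.08,-0.013,-0.006,-0.002,-1],[0,0.001,0.11,-0.013,-0.006,-0.002,-1],[0,0.001,0.125,-0.013,-0.006,-0.002,-1],[0,0.001,0.13,-0.013,-0.006,-0.002,-1],[0,0.001,0.13,-0.013,-0.006,-0.002,-1]]]}}

```text
clock: 11.92
position: [0.5231, 0.1158, 0.0528]
ee_rot: [-1.536, -1.925, -0.641]
force: [-0.5, 0.0, 0.4]
width: 0.999
gripper_force: 0.0
```

Run:
```python
from h import *
G=[.522+.018*.208,.1175-.018*.978,.057]
deltas(pose(G,45))
```

```text
t 11.9167 p [0.5231 0.1158 0.0528] w 0.999 gf 0.0 F [-0.5  0.   0.4] j [ 0.44  0.78 -0.43  1.84 -0.57  0.91  0.75]
[-0.0084, -0.0009, 0.0018, -0.0009, 0.0061, 0.0143] rows 0.2
```

Request:
{"op": "jog_arm", "data": {"motion": [[[-0.003,0,0.001,0,0.003,0.007,-1],[-0.006,-0.001,0.002,0,0.006,0.014,-1],[-0.008,-0.001,0.002,0,0.006,0.014,-1],[-0.008,-0.001,0.002,0,0.006,0.014,-1],[-0.008,-0.001,0.002,0,0.006,0.014,-1]]]}}

```text
clock: 12.33
position: [0.5249, 0.1087, 0.0457]
ee_rot: [-1.549, -1.906, -0.643]
force: [-0.5, 0.4, -0.6]
width: 0.998
gripper_force: 0.0
```

Request:
{"op": "jog_arm", "data": {"motion": [[[0,0,0,0,0,0,0],[0,0,0,0,0,0,0.2],[0,0,0,0,0,0,0.4],[0,0,0,0,0,0,0.6],[0,0,0,0,0,0,0.6],[0,0,0,0,0,0,0.6],[0,0,0,0,0,0,0.6],[0,0,0,0,0,0,0.6]]], "force": 10}}

```text
clock: 13.0
position: [0.5255, 0.1096, 0.0459]
ee_rot: [-1.549, -1.907, -0.644]
force: [5.1, -0.2, 0.0]
width: 0.66
gripper_force: 10.0
```

Run:
```python
from h import *
G=[.522+.018*.208,.1175-.018*.978,.057]
deltas(pose(G,45)); print(silhouettes("bowl","top")[:1] and 0)
```

```text
t 13.0 p [0.5255 0.1096 0.0459] w 0.66 gf 10.0 F [ 5.1 -0.2  0. ] j [ 0.45  0.8  -0.42  1.84 -0.57  0.91  0.75]
[0.0011, -0.0018, 0.0014, 0.0039, -0.0, -0.0006] rows 0.1
0
```

Request:
{"op": "jog_arm", "data": {"motion": [[[0,0,0,0,0,0,0.6],[0,0,0,0,0,0,0.6],[0.01,0,-0.01,0,0,0,0.6],[0.03,0,-0.03,0,0,0,0.6],[0.055,0,-0.055,0,0,0,0.6],[0.08,0,-0.08,0,0,0,0.6],[0.1,0,-0.1,0,0,0,0.6],[0.1,0,-0.1,0,0,0,0.6]]], "force": 25}}

```text
clock: 13.72
position: [0.5255, 0.1101, 0.1927]
ee_rot: [-1.546, -1.913, -0.647]
force: [0.7, -0.5, -2.6]
width: 0.657
gripper_force: 25.0
```

Run:
```python
from h import *
deltas(pose([.565,-.02,.26],0),pose([.6055,-.145,.18],-45),pose([.6055,-.145,.088],-45))
```

```text
t 13.7167 p [0.5255 0.1101 0.1927] w 0.657 gf 25.0 F [ 0.7 -0.5 -2.6] j [ 0.46  0.58 -0.43  1.77 -0.58  1.14  0.6 ]
[-0.0598, 0.0121, -0.1319, 0.0068, -0.7839, 0.0018] rows 6.3
[-0.142, 0.0137, 0.0753, 0.0, -0.7854, 0.0] rows 6.3
[0.0651, 0.0, 0.0651, 0.0, 0.0, 0.0] rows 2.2
```

Request:
{"op": "jog_arm", "data": {"motion": [[[-0.008,0.002,-0.019,0.001,-0.11,0,0.6],[-0.017,0.003,-0.038,0.002,-0.22,0,0.6],[-0.026,0.005,-0.056,0.003,-0.34,0,0.6],[-0.034,0.007,-0.075,0.004,-0.45,0,0.6],[-0.043,0.009,-0.094,0.005,-0.56,0.001,0.6],[-0.051,0.01,-0.113,0.006,-0.67,0.001,0.6],[-0.06,0.012,-0.132,0.007,-0.784,0.002,0.6],[-0.06,0.012,-0.132,0.007,-0.784,0.002,0.6],[-0.06,0.012,-0.132,0.007,-0.784,0.002,0.6]]]}}

```text
clock: 14.47
position: [0.5629, -0.0192, 0.2378]
ee_rot: [-1.971, -2.436, 0.005]
force: [-0.6, 0.6, -2.4]
width: 0.656
gripper_force: 25.0
```

Run:
```python
from h import *
deltas(pose([.6055,-.145,.185],-45))
```

```text
t 14.4667 p [ 0.5629 -0.0192  0.2378] w 0.656 gf 25.0 F [-0.6  0.6 -2.4] j [ 0.09  0.34 -0.19  1.69  0.07  1.12  0.08]
[-0.1436, 0.0159, 0.0633, -0.0067, -0.7898, 0.0042] rows 6.3
```

Request:
{"op": "jog_arm", "data": {"motion": [[[-0.024,0.002,0.002,-0.001,-0.115,0,0.6],[-0.048,0.005,0.008,-0.002,-0.23,0.001,0.6],[-0.072,0.008,0.016,-0.003,-0.345,0.002,0.6],[-0.096,0.011,0.027,-0.004,-0.46,0.003,0.6],[-0.12,0.013,0.042,-0.005,-0.575,0.003,0.6],[-0.132,0.015,0.053,-0.006,-0.69,0.004,0.6],[-0.144,0.016,0.063,-0.007,-0.79,0.004,0.6],[-0.144,0.016,0.063,-0.007,-0.79,0.004,0.6],[-0.144,0.016,0.063,-0.007,-0.79,0.004,0.6],[-0.144,0.016,0.063,-0.007,-0.79,0.004,0.6]]]}}

```text
clock: 15.3
position: [0.6081, -0.1593, 0.1744]
ee_rot: [1.551, 1.906, -0.642]
force: [0.5, -0.5, -1.3]
width: 0.658
gripper_force: 25.0
```

```bash
cat > v.py <<'E'
import sys
from h import *
deltas(pose([.6055,-.145,.185],-45))
s=get_image("side");it=get_image("top")
o=observe();p=np.array(o["position"]);M=R.from_rotvec(o["ee_rot"]).as_matrix()
b=(M[:,2]-M[:,0])/2**.5 ; g=p-.016*M[:,2]; c=M[:,1]; u=np.cross(b,c)
print("b",np.round(b,3),"axis rim",np.round(g+.063*b,4))
for n,x in(("top",it),("side",s)):
    P=np.vstack([g+b*k+.03*(np.cos(w)*c+np.sin(w)*u) for k in(-.027,.063) for w in np.linspace(0,6.28,40)])
    cv2.polylines(x,[cv2.convexHull(proj(n,P).astype(np.float32)).astype(np.int32)],True,(255,0,255))
cv2.imwrite("pics/"+sys.argv[1],np.hstack([cv2.resize(x,None,fx=2.6,fy=2.6)[:,:,::-1] for x in (it[130:280,240:390],s[120:270,210:360])]))
E
python3 v.py i.png
```

```text
t 15.3 p [ 0.6081 -0.1593  0.1744] w 0.658 gf 25.0 F [ 0.5 -0.5 -1.3] j [-0.32  0.52  0.07  1.9   0.92  1.02 -0.68]
[0.0028, 0.0004, -0.0017, -0.0039, -0.0008, -0.0033] rows 0.1
b [ 0.202 -0.979  0.   ] axis rim [ 0.6193 -0.2103  0.1871]
```

View pics/i.png

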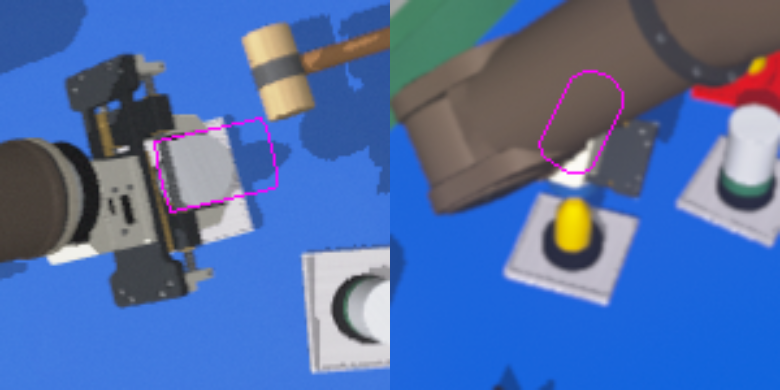

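The top view shows the bowl bottom up, its bottom disc at (198,168) in the left half, above the steel pan. My overlay had the wrong axis sign, so I check the bowl's position and tilt numerically.

Run:
```python
from h import *
o=observe();p=np.array(o["position"]);M=R.from_rotvec(o["ee_rot"]).as_matrix()
g=p-.016*M[:,2]; b=(M[:,2]+M[:,0])/2**.5; print("b",np.round(b,3),"g",np.round(g,4),"rim",np.round(g+.063*b,4))
get_image("top");S=silhouettes("bowl","top")+silhouettes("other_bowl","top")
for s in S: print(np.round(s["pixel"]),s["p"],s["mask"].sum())
S=[s for s in S if abs(s["pixel"][0]-316)<15]
if S:
  m=S[0]["mask"]
  def ren(q):
    bb=R.from_rotvec(M[:,1]*q[0]).apply(b); u=np.cross(bb,M[:,1]); gg=g+q[1]*M[:,1]
    P=np.vstack([gg+bb*(k+q[2])+.03*(np.cos(w)*M[:,1]+np.sin(w)*u) for k in(-.027,.063) for w in np.linspace(0,6.28,40)])
    r=np.zeros((420,560),np.uint8); cv2.fillConvexPoly(r,np.round(cv2.convexHull(proj("top",P).astype(np.float32))*16).astype(np.int32),1,8,4); return r>0
  iou=lambda q:(ren(q)&m).sum()/(ren(q)|m).sum()
  print("iou0",iou([0,0,0]))
  for s in sorted(((iou([a,y,0]),a,y) for a in np.arange(-.2,.21,.04) for y in(-.004,-.002,0,.002,.004)),reverse=True)[:5]: print(np.round(s,3))
deltas(pose([.6055,-.145,.185],-45))
```

```text
b [ 0.003  0.    -1.   ] g [ 0.6066 -0.1486  0.1871] rim [ 0.6068 -0.1486  0.1241]
[317. 193.] 0.93 542
[385. 247.] 0.66 649
[326. 212.] 0.64 324
[317. 195.] 0.41 596
iou0 0.7354138398914518
[ 0.78  -0.08  -0.002]
[ 0.772 -0.08   0.   ]
[ 0.772 -0.12  -0.002]
[ 0.767 -0.04  -0.002]
[ 0.767 -0.12   0.   ]
t 15.55 p [ 0.609  -0.1593  0.1758] w 0.661 gf 25.0 F [-0.  -0.3 -2.8] j [-0.32  0.52  0.07  1.9   0.93  1.02 -0.68]
[0.0039, -0.0005, -0.001, -0.0006, 0.0014, -0.0059] rows 0.1
```

Run:
```python
from h import *
g=np.array([.6068,-.1486,.1871])
S=silhouettes("bowl","top")[0]["mask"]
r,c=np.nonzero(S); print("mask right",c.max(),"rows",r.min(),r.max())
P=g+np.r_[circ(.03,.027,90),circ(.03,-.063,90)]; q=proj("top",P)
print("exp top disc right",q[:90,0].max(),"rows",q[:90,1].min(),q[:90,1].max(),"left",q[:90,0].min(),"rim right",q[90:,0].max(),"rows",q[90:,1].min(),q[90:,1].max())
im=get_image("top"); print(im[193,318:345].tolist())
cv2.imwrite("pics/j.png",cv2.resize(im[160:230,280:360,::-1],None,fx=8,fy=8,interpolation=0))
```

```text
mask right 328 rows 181 210
exp top disc right 329.8304899957289 rows 179.8953528359248 208.14256156337848 left 301.45256417437514 rim right 325.67654087976996 rows 184.54663512737957 209.98981147450218
[[173, 176, 180], [172, 175, 180], [169, 171, 178], [171, 172, 180], [173, 176, 180], [171, 174, 180], [174, 175, 182], [173, 175, 180], [173, 176, 182], [171, 172, 179], [174, 176, 182], [165, 166, 171], [115, 125, 160], [49, 89, 161], [47, 88, 159], [51, 90, 162], [51, 90, 162], [51, 90, 161], [48, 89, 160], [51, 89, 161], [49, 90, 161], [50, 89, 160], [49, 89, 161], [48, 89, 161], [50, 89, 161], [49, 87, 160], [48, 86, 159]]
```

View pics/j.png

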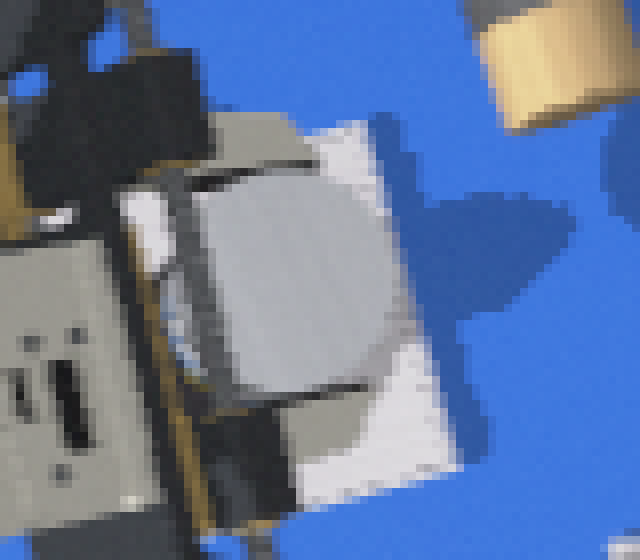

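The bowl's bottom disc spans columns 300-330 and rows 180-210, which is where I expected it with no visible tilt. I centre it over the post and lower in steps.

Run:
```python
from h import *
deltas(pose([.6045,-.145,.185],-45),pose([.6045,-.145,.125],-45))
```

```text
t 15.65 p [ 0.609  -0.1589  0.1754] w 0.657 gf 25.0 F [ 0.5  0.1 -3.3] j [-0.32  0.52  0.07  1.9   0.93  1.02 -0.68]
[0.0035, -0.0015, -0.0011, -0.0004, 0.0019, -0.0047] rows 0.1
[0.0424, 0.0, 0.0424, 0.0, 0.0, 0.0] rows 1.4
```

Request:
{"op": "jog_arm", "data": {"motion": [[[0.0035,-0.0015,-0.001,0,0.002,-0.005,0.6],[0.0035,-0.0015,-0.001,0,0.002,-0.005,0.6],[0.012,-0.0015,0.007,0,0.002,-0.005,0.6],[0.02,-0.0015,0.016,0,0.002,-0.005,0.6],[0.029,-0.0015,0.024,0,0.002,-0.005,0.6],[0.037,-0.0015,0.033,0,0.002,-0.005,0.6],[0.046,-0.0015,0.041,0,0.002,-0.005,0.6],[0.046,-0.0015,0.041,0,0.002,-0.005,0.6],[0.046,-0.0015,0.041,0,0.002,-0.005,0.6]]]}}

```text
clock: 16.4
position: [0.6063, -0.1556, 0.1119]
ee_rot: [1.543, 1.911, -0.645]
force: [-0.6, -0.9, -1.8]
width: 0.657
gripper_force: 25.0
```

Run:
```python
from h import *
deltas(pose([.6045,-.145,.125],-45),pose([.6045,-.145,.088],-45)); print(observe()["ft_torque"])
```

```text
t 16.4 p [ 0.6063 -0.1556  0.1119] w 0.657 gf 25.0 F [-0.6 -0.9 -1.8] j [-0.33  0.61  0.08  1.94  0.99  0.94 -0.8 ]
[-0.0017, 0.0004, -0.0009, -0.0023, 0.0011, 0.0041] rows 0.0
[0.0262, 0.0, 0.0262, 0.0, 0.0, 0.0] rows 0.9
[1.05093993 0.12740135 0.00881329]
```

Request:
{"op": "jog_arm", "data": {"motion": [[[0.003,0,0.004,-0.001,0.001,0.002,0.6],[0.007,0,0.008,-0.002,0.001,0.004,0.6],[0.011,0,0.012,-0.002,0.001,0.004,0.6],[0.015,0,0.016,-0.002,0.001,0.004,0.6],[0.018,0,0.019,-0.002,0.001,0.004,0.6],[0.02,0,0.021,-0.002,0.001,0.004,0.6],[0.021,0,0.022,-0.002,0.001,0.004,0.6],[0.021,0,0.022,-0.002,0.001,0.004,0.6]]]}}

```text
clock: 17.07
position: [0.6068, -0.1563, 0.0823]
ee_rot: [1.546, 1.907, -0.638]
force: [0.3, -0.3, -1.9]
width: 0.657
gripper_force: 25.0
```

Run:
```python
from h import *
deltas(pose([.6045,-.145,.088],-45)); print(observe()["ft_torque"])
```

```text
t 17.0667 p [ 0.6068 -0.1563  0.0823] w 0.657 gf 25.0 F [ 0.3 -0.3 -1.9] j [-0.34  0.66  0.09  1.96  1.02  0.9  -0.87]
[0.0041, 0.0001, 0.0039, 0.0009, -0.0002, -0.0014] rows 0.1
[ 1.13227702  0.15955129 -0.03606016]
```

Free so far, with about 5.6 mm to go. I continue slowly to contact.

Request:
{"op": "jog_arm", "data": {"motion": [[[0.001,0,0.001,0,0,0,0.6],[0.002,0,0.002,0,0,0,0.6],[0.0027,0,0.0027,0,0,0,0.6],[0.003,0,0.003,0,0,0,0.6],[0.003,0,0.003,0,0,0,0.6]]]}}

```text
clock: 17.48
position: [0.6069, -0.1562, 0.0783]
ee_rot: [1.547, 1.907, -0.638]
force: [0.4, -0.5, -2.0]
width: 0.655
gripper_force: 25.0
```

Run:
```python
from h import *
deltas(pose([.6045,-.145,.088],-45)); print(observe()["ft_torque"])
```

```text
t 17.4833 p [ 0.6069 -0.1562  0.0783] w 0.655 gf 25.0 F [ 0.4 -0.5 -2. ] j [-0.34  0.67  0.09  1.96  1.02  0.89 -0.88]
[0.0013, -0.0, 0.001, 0.0012, -0.0003, -0.0018] rows 0.0
[1.1321796  0.16777486 0.02757045]
```

Request:
{"op": "jog_arm", "data": {"motion": [[[0.0007,0,0.0007,0,0,0,0.6],[0.0014,0,0.0014,0,0,0,0.6],[0.002,0,0.002,0,0,0,0.6],[0.002,0,0.002,0,0,0,0.6]]]}}

```text
clock: 17.82
position: [0.6072, -0.1566, 0.0774]
ee_rot: [1.546, 1.904, -0.639]
force: [-5.6, 5.4, 15.8]
width: 0.657
gripper_force: 25.0
```

Run:
```python
from h import *
deltas(pose([.6045,-.145,.088],-45)); print(observe()["ft_torque"])
```

```text
t 17.8167 p [ 0.6072 -0.1566  0.0774] w 0.657 gf 25.0 F [-5.6  5.4 15.8] j [-0.34  0.67  0.09  1.96  1.03  0.89 -0.89]
[0.001, -0.0003, 0.0001, 0.0016, 0.0025, -0.0028] rows 0.0
[-0.62623256  0.65354668 -0.61705407]
```

Request:
{"op": "jog_arm", "data": {"motion": [[[-0.0008,0,-0.0008,0,0,0,0.6],[-0.0008,0,-0.0008,0,0,0,0.6],[-0.0008,0,-0.0008,0,0,0,0.3],[-0.0008,0,-0.0008,0,0,0,0.1],[-0.0008,0,-0.0008,0,0,0,-0.3],[-0.0008,0,-0.0008,0,0,0,-0.7],[-0.0008,0,-0.0008,0,0,0,-1],[-0.0008,0,-0.0008,0,0,0,-1],[-0.0008,0,-0.0008,0,0,0,-1]]], "force": 6}}

```text
clock: 18.57
position: [0.6068, -0.1563, 0.0765]
ee_rot: [1.547, 1.907, -0.638]
force: [0.5, -0.0, 0.5]
width: 0.9
gripper_force: 0.0
```

Request:
{"op": "jog_arm", "data": {"motion": [[[0,0,-0.015,0,0,0,-1],[0,0,-0.04,0,0,0,-1],[0,0,-0.08,0,0,0,-1],[-0.02,0,-0.12,0,0,0,-1],[-0.04,0,-0.16,0,0,0,-1],[-0.06,0,-0.2,0,0,0,-1],[-0.08,0,-0.22,0,0,0,-1],[-0.08,0,-0.22,0,0,0,-1]]]}}

```text
clock: 19.23
position: [0.588, -0.0567, 0.2966]
ee_rot: [1.547, 1.904, -0.624]
force: [1.1, 0.5, 0.4]
width: 0.998
gripper_force: 0.0
```

Run:
```python
from h import *
deltas()
it=get_image("top");s=get_image("side")
P=np.array([.605,-.145,0])+np.r_[circ(.03,.025),circ(.03,.115)]
for n,x in(("top",it),("side",s)):
    for m in silhouettes("bowl",n)[:3]+silhouettes("other_bowl",n)[:3]: print(n,np.round(m["pixel"]),round(m["p"],2))
    cv2.polylines(x,[cv2.convexHull(proj(n,P).astype(np.float32)).round().astype(np.int32)],True,(255,0,255))
cv2.imwrite("pics/k.png",np.hstack([cv2.resize(x,None,fx=2.6,fy=2.6)[:,:,::-1] for x in (it[130:280,260:410],s[120:270,240:390])]))
```

```text
t 19.2333 p [ 0.588  -0.0567  0.2966] w 0.998 gf 0.0 F [1.1 0.5 0.4] j [-0.46  0.37  0.01  1.77  0.79  1.31 -0.58]
top [311. 199.] 0.81
top [354. 146.] 0.71
top [384. 248.] 0.77
side [278. 202.] 0.69
side [281. 223.] 0.56
side [254. 291.] 0.3
side [351. 180.] 0.64
```

View pics/k.png

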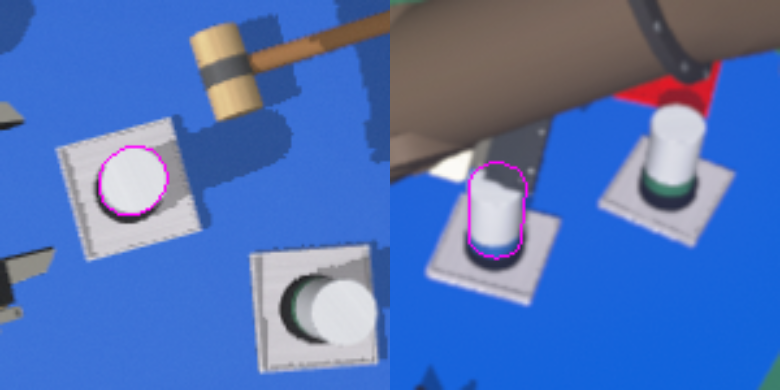

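The bowl sits home on the post at (133,180) in the left half and (497,210) in the right half. Its blue rim is down on the black seat and it matches the outline for the seated pose. The mallet and green-rim bowl are where they were, and the gripper is clear.

```bash
python3 -c "
from cell import *
print(sign_off())"
```

```text
the job is handed in; nothing more can be done
None
```

The blue-rim bowl was laid in the V cradle and let go there, then set upside down on the empty post, where the final pictures show its rim down on the black seat; the job was handed in at about 19 s, and no verdict came back.

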